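Load the ball on the carousel, bring it to the pointer and hold it there

ROBOT

A 7-joint arm with a two-finger parallel gripper is mounted at the origin on the work surface. World frame = base frame: x ahead of the robot, y to its left, z up, the work surface at z = 0. Lengths are in m, angles in rad, forces in N, time in s.
With the tool pointing down it reaches from about 0.4 to 0.925 m from the base axis. Payload 4.1 kg.
Tool frame: the origin (TCP) lies on the centre line of the jaws, within the pads' length; the fingertips stand bot.tcp_to_tips ahead of it and the grasp point (between the pads) lies 3 mm ahead of it (bot.tcp_to_tips is the distance from the TCP to the fingertips, in m); z points along the fingers, y is the direction in which the jaws open and shut (so a half turn about z gives the same grasp; the last joint's range is limited). The gripper opens to 85 mm and grips with 20 to 120 N. Pads are 22 mm wide; open, the fingers measure 114 mm over their backs; the gripper's body (76 mm by 85 mm) begins 54 mm behind the grasp point. The pads swing forward as they close: fully open they stand 13 mm farther back than shut.
Start: joints at [1.034, 0.398, 0.045, 1.537, -0.019, 1.207, -0.051], TCP at [0.276, -0.589, 0.219] pointing down, gripper open.
Joint ranges: [-2.82, 2.82], [-0.49, 2.23], [-1.37, 1.46], [0, 2.46], [-1.36, 4.5], [0.23, 2], [-2.94, 2.94]. Speed limits (rad/s): [2.57, 2.57, 3.14, 3.14, 3.14, 3.14, 3.14].

INTERFACE

Orientations are given as [roll, pitch, yaw] about the fixed x, y, z axes, in that order (R = Rz(yaw) Ry(pitch) Rx(roll)).
In Python, from station import bot gives the robot as it stands. The module is installed in compiled form; this text tells all that it offers.
- The arm moves only by the tool jog_arm, never from a script. Its argument "plan" is one flat list of numbers, 7 for each row, row after row: the turn, a rotation vector about the tool's x, y, z in degrees, then the shift along the tool's x, y, z in m, then the closure, from 0 (fully open) to 1 (shut). In form: [ax, ay, az, x, y, z, jaw, ax, ay, az, x, y, z, jaw, ...]. A call has 1 to 8 rows; each row is the pose to reach, as a shift and turn from the pose measured when the call began, along the tool's axes at that moment; what a row does not reach only later rows make up. A row lasts 1/8 s, in which the tool goes at most 62.5 mm and 10.7 degrees, less where a joint would pass 70% of its speed; a pose out of reach is approached as far as the arm can. A call with a gripper value outside its range is refused whole. The fingers move at their own pace and stop on an object; "force" is the grip in N (left out, the last holds). Time passes only in rows, so rows that repeat a pose let the fingers close. It gives the time, the measured TCP pose, the force and the opening at its end, in the units of the state.
- bot.state(): the state, without advancing time (a new reading comes with each control period).
- bot.grab_frame(name): name is "scene" or "side" or "wrist"; returns a dict with "color" (400x640x3 uint8, red, green, blue), "depth" (400x640 float32, m along the optical axis (not along the pixel's ray), 0 where there is no reading), "camera_matrix" (3x3 intrinsics, pixels), "dist_coeffs" ([k1, k2, p1, p2, k3] as OpenCV has them; the pictures are not rectified), "eye" and "attitude" of the camera in the world; the wrist camera has in their place "mount" (4x4, takes a point from camera to tool coordinates, whose origin is the TCP and whose axes are the flange's). Camera axes: x right, y down, z forward; pixel columns grow to the right and rows downward; lengths in m; the calibration is good to about 2 mm. A picture is of the moment at which its call begins: read the wrist's pose just before it.
- bot.close_job(): hands the job in, once; it reports no verdict.
The state is a dict: "t": time; "joint_pos": joint angles; "joint_vel": joint speeds; "tau": joint torques, N m; "position": TCP position; "eef_rot": TCP orientation; "contact_force": force on the tool from outside, world axes, zero at the start; "torque": the same for the moment, N m; "gripper_width": finger opening in m.
Only numpy, scipy, OpenCV 4.12 (cv2) and the standard library are available. Lean on these libraries where they do the work, as an engineer would, in place of code of your own. Each camera call takes 0.05 s, during which the arm holds its last target.

TASK

Set the orange massage ball on the blue collar that lies in one of the carousel's pockets and let go of it. Then take the carousel by its red upright handle and turn it until the ball stands squarely at the yellow pointer, and finish while still gripping the handle so that the turntable is held still. Leave the other things on the trolley where they are and the jars in their pockets.

Things in the scene. Friction and masses are not known exactly. Their poses are not given: they have to be found in the camera images.
- ball_center (a point): centre of the orange massage ball, a hard ball 55 mm across, 0.11 kg; at the start it sits loose on a black rubber ring (60 mm across, 12 mm tall, fixed on the tray), its centre 34 mm above the tray
- collar_top (a point): the loose blue plastic collar, a flat ring 64 mm across with a 36 mm hole, 14 mm tall, lying in one of the turntable's four pockets; the point is the middle of its upper face, 54 mm above the tray. A ball sitting in its hole has its centre 21 mm above this point
- carousel_base: the carousel's fixed foot; origin on the vertical turning axis, at the tray surface. A yellow arrow-shaped pointer, 48 mm tall, stands just outside the turntable at its -x side (129 to 192 mm from the axis), its tip towards the axis. On it turns a round aluminium turntable 250 mm across, its upper face 36 mm above the tray, with four round black pockets at 90 degrees to one another, their centres 72 mm from the axis, their rims 52 mm above the tray
- front_spot (a point): the place at the pointer: fixed point 72 mm from the turning axis straight towards the yellow pointer, where a pocket's centre lies when it stands squarely at the pointer (the ball is then within a few mm of it, seen from above)
- handle: the turntable's handle, a red upright round post 16 mm thick near the turntable's rim, 110 mm from the turning axis, midway between two pockets; the origin is on its axis 119 mm above the tray, a good height to grip, 17 mm below its top. It moves round with the turntable and cannot itself spin in it
- carousel (a joint): angle of the turntable, rad, 0 as it stands at the start, positive counterclockwise seen from above; it runs freely both ways (over half a turn each way from the start) with a light friction of 0.03 N m and stays where it is left
- jar_a_center (a point): amber glass with black lid: a closed small jar, 45 mm across and 48 mm tall, standing loose in another pocket of the turntable; the point is its centre; it stays in its pocket
- jar_b_center (a point): white with green lid: a closed small jar, 45 mm across and 48 mm tall, standing loose in another pocket of the turntable; the point is its centre; it stays in its pocket
- jar_c_center (a point): grey with white lid: a closed small jar, 45 mm across and 48 mm tall, standing loose in another pocket of the turntable; the point is its centre; it stays in its pocket
- mug_center (a point): the white ceramic mug, 80 mm across and 90 mm tall with a handle at its side, standing loose on the tray at the other side of the carousel from the ball; the point is its centre; to be left alone
- shaker_center (a point): the clear shaker with its black spout lid, 92 mm across and 181 mm tall, standing at the far left; point on its axis 80 mm up; to be left alone
- hex_key_center (a point): the chrome hex key, 110 by 36 mm, 8 mm thick, lying on the tray at the far right; point at the middle of its long arm; to be left alone
Not all that is in view belongs to the job. Of the things that look like the part that bears collar_top, the largest one is meant.

How it is judged:
By the outcome, as a careful person would: the job done as asked, in the order asked, and still so for the second after the job is handed in, while the arm keeps its last pose, push and grip.
It also fails if it takes over 58 s, if anything falls off the work surface, if the arm or the gripper's body presses on something with over 40 N, if the wrist force passes 120 N, or if a joint passes its speed limit or range.

## Working session

There is one attempt and no reset: what is moved stays moved. The work goes in short steps, Python scripts to look and compute and a tool call to move; the robot and the scene stay as the last step left them, time stands still between calls to the robot, and variables do not carry over. Pictures are saved under pics/ and viewed, and the job is handed in when it is done.

Besides the shell and the picture viewer there is one more tool, called after "Call:" in YAML: its name, and indented under it one key for each argument. jog_arm: Moves the arm, as the interface text tells. Its arguments: {"type":"object","properties":{"plan":{"type":"array"},"force":{"type":"number"}},"required":["plan"]}

```bash
ls; mkdir -p pics; cat > h.py <<'E'
import numpy as np, cv2
from station import bot
from scipy.spatial.transform import Rotation as R
def save(n,c): cv2.imwrite('pics/'+n, cv2.cvtColor(c,cv2.COLOR_RGB2BGR))
def cam(f):
    return f["camera_matrix"],np.array(f["dist_coeffs"])
E
python3 - <<'E'
from h import *
s=bot.state();print(s); print(bot.tcp_to_tips)
for n in("scene","side","wrist"):
    f=bot.grab_frame(n);save(n+"0.png",f["color"]);np.savez("f_"+n+"0.npz",**f)
    print(n,{k:np.round(v,4).tolist() for k,v in f.items() if k not in("color","depth")})
E
```

```text
pics
{'t': 0.0, 'joint_pos': array([ 1.03402226,  0.39920221,  0.0450297 ,  1.53789305, -0.01866767,
        1.2068791 , -0.05070673]), 'joint_vel': array([-9.98414073e-05,  1.30929282e-03,  1.06194297e-04, -5.08423106e-04,
        1.50537025e-03,  1.75963820e-04,  1.11528856e-03]), 'tau': array([ 2.51590791e-04, -4.75125003e+01,  1.36485100e+00, -2.54219216e+01,
        1.14905773e-02,  9.53839015e-03,  8.18357595e-07]), 'position': array([ 0.2752825 , -0.58810236,  0.218151  ]), 'eef_rot': array([-3.13963851e+00,  1.64599101e-04,  4.37894732e-01]), 'contact_force': array([-0.03674026,  0.59450981,  0.66124392]), 'torque': array([ 0.01524711,  0.01669869, -0.00776452]), 'gripper_width': 0.08544704860351064}
0.022
scene {'camera_matrix': [[376.861, 0.0, 317.4548], [0.0, 376.861, 200.0606], [0.0, 0.0, 1.0]], 'dist_coeffs': [-0.0038, 0.0, 0.0, 0.0, 0.0], 'eye': [0.8985, 0.3341, 0.8854], 'attitude': [-2.6227, 0.0018, 2.3771]}
side {'camera_matrix': [[430.2584, 0.0, 323.2607], [0.0, 430.2584, 201.1717], [0.0, 0.0, 1.0]], 'dist_coeffs': [-0.0945, 0.0, 0.0, 0.0, 0.0], 'eye': [0.2815, 0.7895, 0.8943], 'attitude': [-2.3018, -0.0107, -2.738]}
wrist {'camera_matrix': [[313.7531, 0.0, 317.5229], [0.0, 313.7531, 201.5156], [0.0, 0.0, 1.0]], 'dist_coeffs': [-0.0569, 0.0, 0.0, 0.0, 0.0], 'mount': [[-0.0004, -0.9525, -0.3046, 0.079], [1.0, -0.0003, -0.0002, 0.0], [0.0001, -0.3046, 0.9525, -0.1538], [0.0, 0.0, 0.0, 1.0]]}
```

View pics/scene0.png

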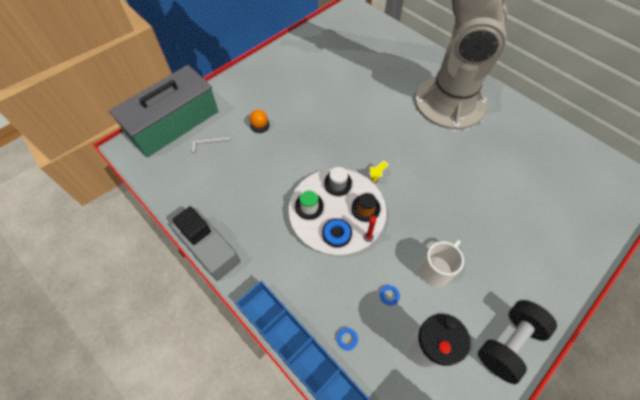

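View pics/side0.png

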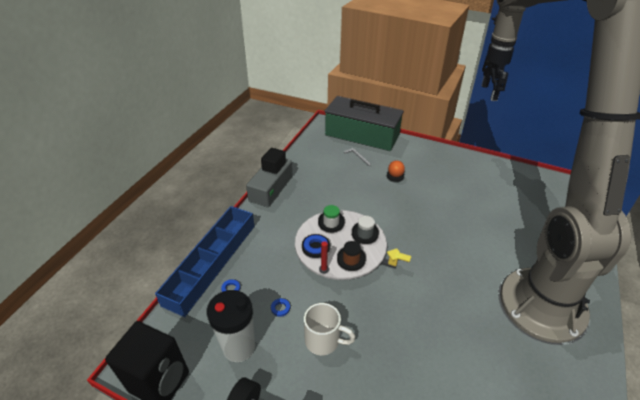

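View pics/wrist0.png

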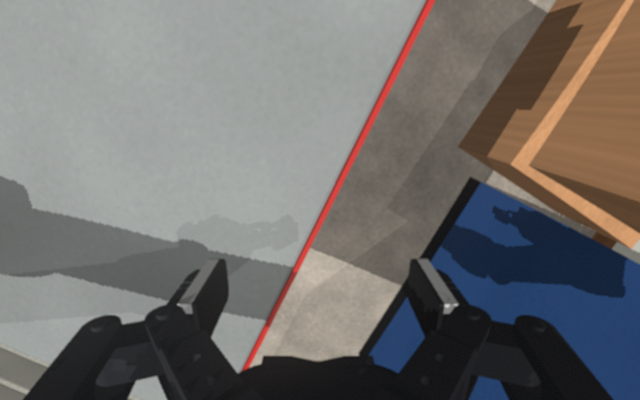

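The scene view shows the ball at about (259,119), the turntable centre near (337,210), the collar at (337,232), the handle around (371,228) and the pointer at (378,170). The side view agrees. Next I measure with depth from both cameras.

```bash
cat >> h.py <<'E'
def cloud(f,pose=None):
    K,D=cam(f);h,w=f["depth"].shape
    u,v=np.meshgrid(np.arange(w),np.arange(h))
    p=cv2.undistortPoints(np.stack([u,v],-1).reshape(-1,1,2).astype(np.float64),K,D).reshape(h,w,2)
    P=np.dstack([p,np.ones((h,w))])*f["depth"][...,None]
    if "eye" in f: return P@R.from_euler('xyz',f["attitude"]).as_matrix().T+np.array(f["eye"])
    M=np.array(f["mount"]);P=P@M[:3,:3].T+M[:3,3]
    s=pose
    return P@R.from_euler('xyz',s["eef_rot"]).as_matrix().T+s["position"]
def hsv(f): return cv2.cvtColor(f["color"],cv2.COLOR_RGB2HSV)
def circ(xy):
    A=np.c_[2*xy,np.ones(len(xy))];b=(xy**2).sum(1);s=np.linalg.lstsq(A,b,rcond=None)[0]
    return s[:2],np.sqrt(s[2]+s[0]**2+s[1]**2)
def sph(p):
    A=np.c_[2*p,np.ones(len(p))];b=(p**2).sum(1);s=np.linalg.lstsq(A,b,rcond=None)[0]
    return s[:3],np.sqrt(s[3]+(s[:3]**2).sum())
def sph_fix(p,r):
    from scipy.optimize import least_squares
    c0=p.mean(0)-[0,0,r/2]
    return least_squares(lambda c:np.linalg.norm(p-c,axis=1)-r,c0,loss='soft_l1',f_scale=.002).x
E
cat > m.py <<'E'
from h import *
for n in("scene","side"):
    f=dict(np.load("f_"+n+"0.npz"));P=cloud(f);H=hsv(f);h,s,v=H[...,0].astype(int),H[...,1],H[...,2];d=f["depth"]>0
    ok=d&(P[...,2]>-.05)&(P[...,2]<.3)&(np.abs(P[...,1])<.7)&(P[...,0]>.2)&(P[...,0]<1.05)
    def comps(m,t,k=4):
        c,l,st,ce=cv2.connectedComponentsWithStats((m&ok).astype(np.uint8))
        for i in sorted(range(1,c),key=lambda i:-st[i,4])[:k]:
            q=P[l==i]; print(n,t,st[i,4],np.round(ce[i]),'med',np.round(np.median(q,0),4),'ext',np.round(np.percentile(q,2,0),3),np.round(np.percentile(q,98,0),3))
            yield q
    for q in list(comps((h<18)&(h>4)&(s>180)&(v>150),'orange',1)): print('ball',sph_fix(q,.0275),sph(q))
    list(comps((h>98)&(h<125)&(s>150),'blue',5))
    list(comps(((h<4)|(h>174))&(s>150)&(P[...,0]<1),'red',4))
    list(comps((h>24)&(h<34)&(s>150),'yellow',2))
    list(comps((h>55)&(h<80)&(s>120),'green',2))
    print(n,'table z',np.median(P[...,2][ok&(s<60)&(P[...,2]<.03)]))
E
python3 m.py
```

```text
scene orange 173 [258. 119.] med [ 0.5059 -0.3271  0.0484] ext [ 0.482 -0.352  0.032] [ 0.521 -0.314  0.06 ]
ball [ 0.49648067 -0.34208527  0.03297083] (array([ 0.49749965, -0.33998953,  0.03599971]), np.float64(0.024762725855238945))
scene blue 5035 [298. 347.] med [0.8408 0.2104 0.0048] ext [0.81  0.056 0.001] [0.879 0.358 0.055]
scene blue 462 [337. 232.] med [0.5976 0.0865 0.0523] ext [0.567 0.055 0.038] [0.628 0.116 0.056]
scene blue 196 [347. 339.] med [0.752  0.2731 0.0108] ext [0.731 0.252 0.007] [0.771 0.292 0.014]
scene blue 169 [389. 295.] med [0.6093 0.2724 0.0098] ext [0.589 0.252 0.007] [0.629 0.293 0.013]
scene red 631 [570. 341.] med [0.405  0.6156 0.0151] ext [0.21  0.613 0.009] [0.559 0.62  0.018]
scene red 442 [221. 298.] med [0.8973 0.0078 0.0144] ext [ 0.895 -0.361  0.011] [0.9   0.286 0.018]
scene red 258 [239.  59.] med [ 0.3673 -0.6137  0.0111] ext [ 0.207 -0.619  0.004] [ 0.499 -0.609  0.017]
scene red 138 [444. 347.] med [0.6611 0.4144 0.1666] ext [0.649 0.405 0.16 ] [0.67  0.425 0.169]
scene yellow 173 [377. 171.] med [0.3932 0.0329 0.0469] ext [0.357 0.016
[... 1239 characters left out ...]
 0.0091] ext [ 0.208 -0.622  0.   ] [ 0.541 -0.609  0.017]
side red 131 [324. 255.] med [0.5437 0.1509 0.104 ] ext [0.538 0.142 0.047] [0.552 0.154 0.136]
side red 116 [304. 128.] med [ 0.8919 -0.4757  0.0128] ext [ 0.873 -0.618  0.003] [ 0.897 -0.316  0.018]
side yellow 138 [397. 256.] med [0.3884 0.0334 0.0475] ext [0.355 0.021 0.029] [0.407 0.049 0.051]
side yellow 3 [389. 262.] med [0.4027 0.0373 0.0176] ext [0.4   0.037 0.016] [0.403 0.039 0.023]
side green 141 [331. 211.] med [ 0.5919 -0.0146  0.0865] ext [ 0.573 -0.035  0.082] [0.611 0.005 0.09 ]
side green 8 [271. 192.] med [ 0.8044 -0.059   0.0482] ext [ 0.803 -0.063  0.044] [ 0.807 -0.052  0.051]
side table z -0.0007440812133114871
```

```bash
cat >> h.py <<'E'
def rel(s,pos,yaw_deg):
    """shift in tool axes and rotvec deg to reach tool-down pose"""
    R0=R.from_euler('xyz',s["eef_rot"]);R1=R.from_euler('xyz',[np.pi,0,np.radians(yaw_deg)])
    return np.round((R0.inv()*R1).as_rotvec(degrees=True),1),np.round(R0.inv().apply(np.array(pos)-s["position"]),4)
E
cat > m2.py <<'E'
from h import *
for n in("scene","side"):
    f=dict(np.load("f_"+n+"0.npz"));P=cloud(f);H=hsv(f);h,s,v=H[...,0].astype(int),H[...,1],H[...,2]
    ce=np.array([.546,.035]);r=np.linalg.norm(P[...,:2]-ce,axis=-1)
    m=(r<.15)&(np.abs(P[...,2]-.035)<.008)
    a=np.degrees(np.arctan2(P[...,1]-ce[1],P[...,0]-ce[0]))
    pts=[]
    for b in range(-180,180,6):
        k=m&(a>=b)&(a<b+6)
        if k.sum()>5:
            rr=np.sort(r[k])[-2:].mean(); pts.append([ce[0]+rr*np.cos(np.radians(b+3)),ce[1]+rr*np.sin(np.radians(b+3))])
    pts=np.array(pts);c,rad=circ(pts);e=np.abs(np.linalg.norm(pts-c,axis=1)-rad);c,rad=circ(pts[e<.003]);print(n,'disc',c,rad,len(pts),(e<.003).sum())
    # collar
    k=(h>98)&(h<125)&(s>150)&(r<.13)&(np.abs(P[...,2]-.053)<.005); q=P[k][:,:2]
    cc=q.mean(0)
    for _ in range(5):
        d=np.linalg.norm(q-cc,axis=1);
        # bins mid
        A=[];an=np.arctan2(*(q-cc).T[::-1])
        for b in np.arange(-np.pi,np.pi,np.pi/12):
            kk=(an>=b)&(an<b+np.pi/12)
            if kk.any():A.append([(d[kk].min()+d[kk].max())/2,b+np.pi/24])
        A=np.array(A);pp=cc+np.c_[A[:,0]*np.cos(A[:,1]),A[:,0]*np.sin(A[:,1])];cc,rc=circ(pp)
    print(n,'collar',cc,rc,len(q),'z',np.median(P[k][:,2]))
    # jar lids / handle
    k=((h<4)|(h>174))&(s>120)&(r<.14)&(P[...,2]>.06); q=P[k];print(n,'handle',len(q),q.mean(0),q.max(0),q.min(0)); t=q[q[:,2]>.131];print(' top',t.mean(0) if len(t) else 0)
    k=(r<.13)&(np.abs(P[...,2]-.088)<.004)
    c_,l,st,_=cv2.connectedComponentsWithStats(k.astype(np.uint8))
    for i in range(1,c_):
        if st[i,4]>20: q=P[l==i];print(n,'lid',st[i,4],(q.max(0)+q.min(0))/2,q.mean(0))
    k=(h>24)&(h<34)&(s>150)&(np.abs(P[...,2]-.048)<.003);q=P[k][:,:2];mu=q.mean(0);w=np.linalg.svd(q-mu,full_matrices=False)[2][0];print(n,'pointer',mu,w,'tip',q[np.argmax(q[:,0])])
E
python3 m2.py
```

```text
scene disc [0.54590281 0.0366906 ] 0.12377948283486861 60 53
scene collar [0.59788845 0.08533331] 0.025557144320924968 375 z 0.05284727492625352
scene handle 93 [0.55240817 0.14783355 0.10952055] [0.55624469 0.1537841  0.13984121] [0.54197078 0.13935311 0.06187133]
 top [0.54964051 0.14583645 0.13510664]
scene lid 198 [ 0.49352415 -0.01348483  0.0875686 ] [ 0.4940428  -0.01314198  0.08711184]
scene lid 227 [ 0.59558482 -0.0155655   0.0876097 ] [ 0.5960774  -0.01509568  0.0870666 ]
scene lid 228 [0.49664526 0.08766212 0.08751106] [0.49665415 0.0886804  0.08716524]
scene pointer [0.38729081 0.03163802] [0.99840822 0.05640063] tip [0.41557823 0.03358366]
side disc [0.54311678 0.0347946 ] 0.12451844013196421 60 21
side collar [0.59512718 0.08448556] 0.02547785935456715 206 z 0.052402819761001806
side handle 130 [0.54358344 0.14981974 0.10482029] [0.55268303 0.15445239 0.1372904 ] [0.53734894 0.14053408 0.06279118]
 top [0.54472355 0.14653197 0.13398702]
side lid 137 [ 0.59073692 -0.01601205  0.08749845] [ 0.59135343 -0.01582275  0.08669186]
side lid 152 [ 0.49009936 -0.01348529  0.08771927] [ 0.49000436 -0.01314523  0.08654253]
side lid 177 [0.4927164  0.08946599 0.08703464] [0.49238458 0.08828941 0.08658006]
side pointer [0.3834878  0.03341815] [-0.9988593  -0.04775041] tip [0.41055123 0.03282961]
```

```bash
python3 - <<'E'
from h import *
print(rel(bot.state(),[.495,-.342,.16],65))
E
```

```text
(array([ -0.1,  -0. , -39.9]), array([ 0.3033, -0.1298,  0.0586]))
```

Call:
jog_arm:
  plan: [0, 0, -8, 0.055, -0.024, 0.01, 0, 0, 0, -16, 0.11, -0.048, 0.02, 0, 0, 0, -24, 0.165, -0.072, 0.03, 0, 0, 0, -32, 0.22, -0.096, 0.04, 0, 0, 0, -38, 0.27, -0.116, 0.05, 0, 0, 0, -40, 0.303, -0.13, 0.058, 0, 0, 0, -40, 0.303, -0.13, 0.058, 0, 0, 0, -40, 0.303, -0.13, 0.058, 0]
  force: 40

```text
t: 1.15
position: [0.4939, -0.3427, 0.1604]
eef_rot: [-3.14, 0.0, 1.135]
contact_force: [0.5, -0.3, -0.1]
gripper_width: 0.0857
```

```bash
cat >> h.py <<'E'
def look(n,tag):
    s=bot.state();f=bot.grab_frame(n);save(tag+".png",f["color"]);return s,f,cloud(f,s)
def show(s): print('t',round(s["t"],2),'pos',np.round(s["position"],4),'rpy',np.round(np.degrees(s["eef_rot"]),2),'F',np.round(s["contact_force"],1),'w',round(s["gripper_width"],4),'q',np.round(s["joint_pos"],2))
E
python3 - <<'E'
from h import *
s,f,P=look("wrist","w1");show(s)
H=hsv(f);h,sa,v=H[...,0].astype(int),H[...,1],H[...,2]
k=(h<18)&(h>4)&(sa>180)&(v>120)&(P[...,2]<.1)
q=P[k];c=sph_fix(q,.0275);print(len(q),c,sph(q));print(rel(s,c,65))
E
```

```text
t 1.15 pos [ 0.4939 -0.3427  0.1604] rpy [-179.89    0.     65.04] F [ 0.5 -0.3 -0.1] w 0.0857 q [ 0.7   0.37 -0.21  1.72  0.08  1.07  0.03]
1061 [ 0.49690694 -0.34280555  0.03304419] (array([ 0.49704189, -0.34191786,  0.03567552]), np.float64(0.025114363549899602))
(array([-0.1,  0. ,  0. ]), array([0.0012, 0.003 , 0.1273]))
```

View pics/w1.png

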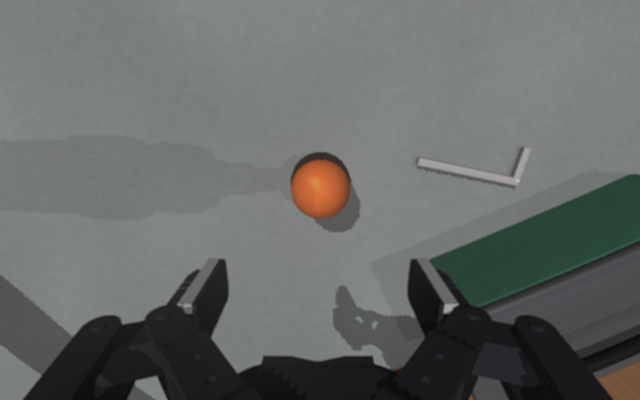

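The wrist view shows the ball at (321,188), almost centred between the fingers. I descend and grip it.

Call:
jog_arm:
  plan: [0, 0, 0, 0.001, 0.0025, 0.05, 0, 0, 0, 0, 0.001, 0.0025, 0.09, 0, 0, 0, 0, 0.001, 0.0025, 0.12, 0, 0, 0, 0, 0.001, 0.0025, 0.12, 0, 0, 0, 0, 0.001, 0.0025, 0.12, 0.5, 0, 0, 0, 0.001, 0.0025, 0.12, 0.8, 0, 0, 0, 0.001, 0.0025, 0.12, 0.8, 0, 0, 0, 0.001, 0.0025, 0.12, 0.8]
  force: 30

```text
t: 2.2
position: [0.4969, -0.3444, 0.0448]
eef_rot: [3.141, 0.001, 1.133]
contact_force: [-8.2, 4.3, 29.7]
gripper_width: 0.0237
```

```bash
python3 - <<'E'
from h import *
show(bot.state())
E
```

```text
t 2.2 pos [ 0.4969 -0.3444  0.0448] rpy [1.7999e+02 8.0000e-02 6.4930e+01] F [-8.2  4.3 29.7] w 0.0237 q [ 0.68  0.5  -0.19  1.81  0.13  0.84 -0.01]
```

```bash
python3 - <<'E'
from h import *
s,f,P=look("wrist","w2");show(s)
s,f,P=look("scene","s2");c=f["color"][60:220,180:400];save("s2c.png",cv2.resize(c,None,fx=3.5,fy=3.5,interpolation=cv2.INTER_CUBIC))
E
```

```text
t 2.2 pos [ 0.4969 -0.3444  0.0448] rpy [1.7999e+02 8.0000e-02 6.4930e+01] F [-8.2  4.3 29.7] w 0.0237 q [ 0.68  0.5  -0.19  1.81  0.13  0.84 -0.01]
```

View pics/w2.png

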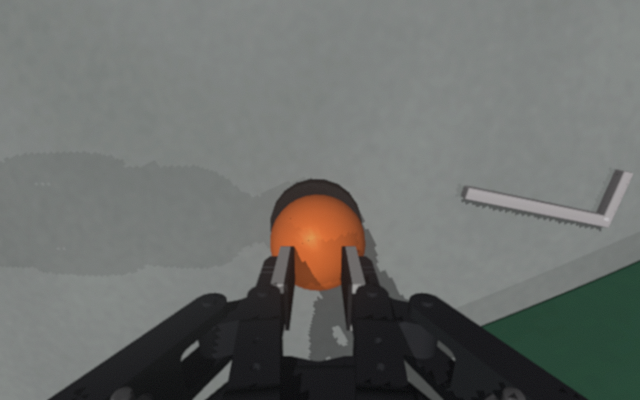

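View pics/s2c.png

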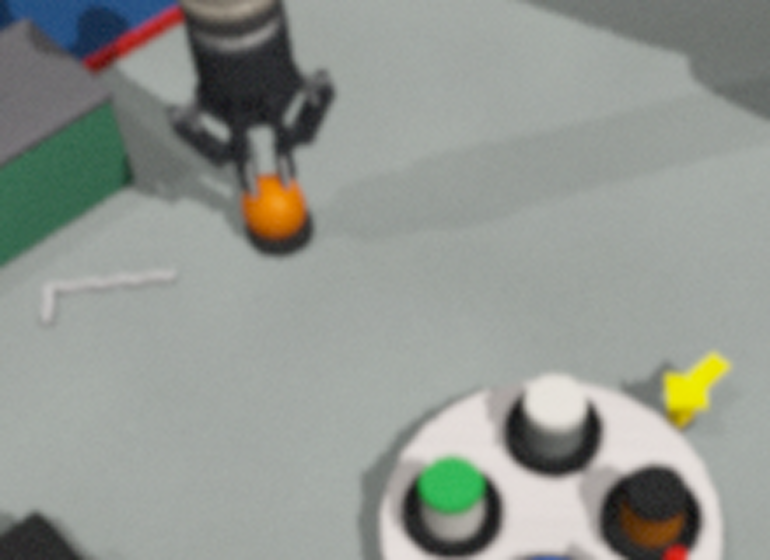

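The wrist view shows the pads pinching the ball off-centre at (318,270), behind or above its middle. I check where the pads and the ball really are in the tool frame.

```bash
python3 - <<'E'
from h import *
s=bot.state();f=bot.grab_frame("wrist")
P=cloud(f,dict(eef_rot=[0,0,0],position=np.zeros(3)))  # tool coords
W=cloud(f,s)
H=hsv(f);h,sa,v=H[...,0].astype(int),H[...,1],H[...,2]
k=(h<18)&(h>4)&(sa>180)&(v>100)
q=P[k];q=q[q[:,2]<.1];c=sph_fix(q,.0275);print('ball tool',sph(q),c, 'world',sph_fix(W[k],.0275))
for (u,v_) in [(287,250),(283,290),(290,255),(350,255),(356,290),(262,300),(375,300),(318,260),(317,200)]:
    print(u,v_,np.round(P[v_,u],4),np.round(W[v_,u],4),f["color"][v_,u])
c=f["color"][150:330,220:420];save("w2c.png",cv2.resize(c,None,fx=3.5,fy=3.5))
E
```

```text
ball tool (array([ 0.03684923, -0.00676612, -0.0669381 ]), np.float64(0.06855202554135703)) [ 0.02184362 -0.00482869 -0.02717832] world [ 0.49797587 -0.34348632  0.03262446]
287 250 [ 0.0112 -0.0139 -0.0186] [ 0.4895 -0.3286  0.0653] [110 106 105]
283 290 [ 0.012  -0.0122 -0.0533] [ 0.4914 -0.3285  0.1   ] [41 35 35]
290 255 [ 0.0116 -0.012  -0.0244] [ 0.4914 -0.3291  0.0711] [109 105 104]
350 255 [ 0.0119  0.0155 -0.0251] [ 0.5164 -0.3404  0.0718] [108 100  96]
356 290 [ 0.0125  0.0149 -0.0539] [ 0.516  -0.3396  0.1007] [34 31 31]
262 300 [ 0.0129 -0.0187 -0.0607] [ 0.4858 -0.325   0.1074] [35 33 33]
375 300 [ 0.0127  0.0207 -0.0606] [ 0.5215 -0.3418  0.1073] [29 29 30]
318 260 [ 0.0031  0.0009 -0.0135] [ 0.4994 -0.3422  0.0602] [198 101  51]
317 200 [0.0278 0.0003 0.0082] [ 0.5094 -0.3197  0.0384] [160  84  46]
```

View pics/w2c.png

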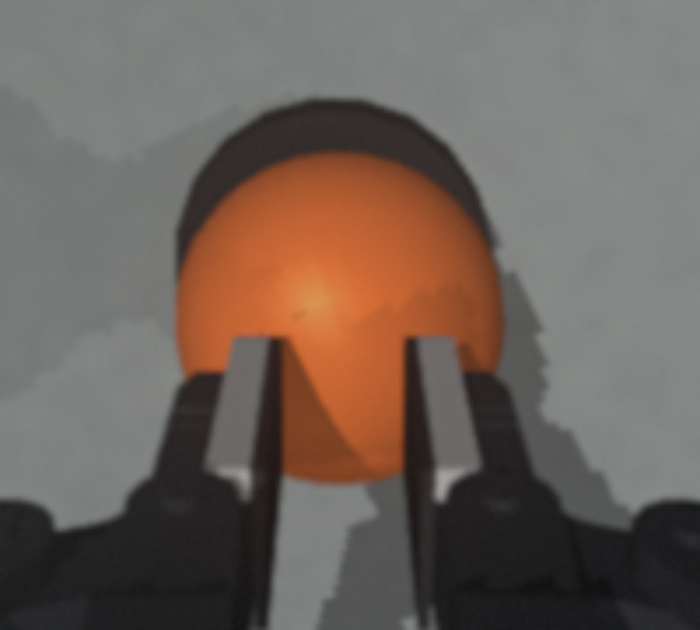

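The ball is still seated at (0.498, -0.343, 0.033). The fingertips are at about -15 mm along tool z, not +22 mm as stated: the depth reading, the 24 mm chord on the ball cap and the contact force all agree. I open the jaws and measure the tips when open.

Call:
jog_arm:
  plan: [0, 0, 0, 0, 0, 0, 0.4, 0, 0, 0, 0, 0, 0, 0, 0, 0, 0, 0, 0, 0, 0, 0, 0, 0, 0, 0, 0, 0]

```text
t: 2.85
position: [0.497, -0.3445, 0.0462]
eef_rot: [3.141, 0.002, 1.133]
contact_force: [0.7, -0.3, -0.8]
gripper_width: 0.0851
```

```bash
python3 - <<'E'
from h import *
s,f,W=look("wrist","w3");show(s)
P=cloud(f,dict(eef_rot=[0,0,0],position=np.zeros(3)))
H=hsv(f);h,sa,v=H[...,0].astype(int),H[...,1],H[...,2]
k=(h<18)&(h>4)&(sa>180)&(v>100)&(W[...,2]<.08);c=sph_fix(W[k],.0275);print(c,rel(s,c,65))
# gripper pixels: near camera
k=(P[...,2]<.0)&(f["depth"]>0)&(np.abs(P[...,0])<.03)&(np.abs(P[...,1])<.07)&(h*0+W[...,2]>.066)
for sg in(-1,1):
    q=P[k&(sg*P[...,1]>.02)];print(len(q),'z max',np.sort(q[:,2])[-8:], q[np.argsort(q[:,2])[-8:]].mean(0),'|y| min',np.abs(q[:,1]).min())
E
```

```text
t 2.85 pos [ 0.497  -0.3445  0.0462] rpy [1.7999e+02 9.0000e-02 6.4930e+01] F [ 0.7 -0.3 -0.8] w 0.0851 q [ 0.68  0.5  -0.19  1.8   0.12  0.85 -0.01]
[ 0.49691355 -0.34291204  0.03302955] (array([ 0. ,  0.1, -0.1]), array([ 0.0014, -0.0007,  0.0131]))
15347 z max [-0.02434323 -0.02432028 -0.02414677 -0.02413049 -0.0240178  -0.02389033
 -0.02363356 -0.02325403] [ 0.00163867 -0.04210532 -0.02396706] |y| min 0.02000303583718567
15140 z max [-0.02462525 -0.02455291 -0.02443045 -0.0241612  -0.02411826 -0.02409961
 -0.02399253 -0.02388324] [ 0.00077668  0.04327485 -0.02423293] |y| min 0.020006812295365693
```

View pics/w3.png

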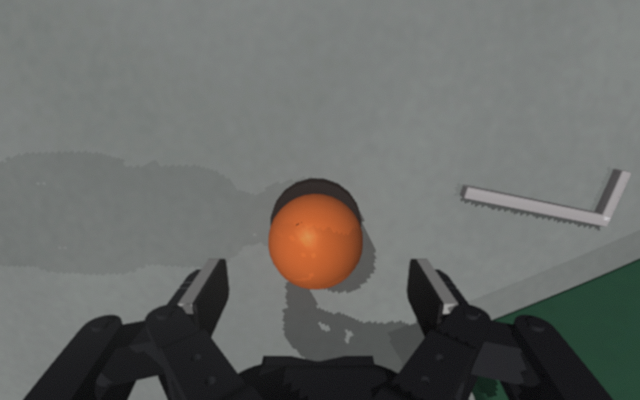

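Ball centred at (316,242). With the jaws open the tips are at tool z ≈ -24 mm, so the TCP has to go down about 45 mm more.

Call:
jog_arm:
  plan: [0, 0, 0, 0.001, 0, 0.025, 0, 0, 0, 0, 0.001, 0, 0.045, 0, 0, 0, 0, 0.001, 0, 0.045, 0, 0, 0, 0, 0.001, 0, 0.045, 0.3, 0, 0, 0, 0.001, 0, 0.045, 0.5, 0, 0, 0, 0.001, 0, 0.045, 0.5, 0, 0, 0, 0.001, 0, 0.045, 0.5]
  force: 35

```text
t: 3.78
position: [0.4967, -0.3436, 0.0024]
eef_rot: [-3.14, 0.002, 1.133]
contact_force: [-3.7, 1.4, 4.2]
gripper_width: 0.0536
```

```bash
python3 - <<'E'
from h import *
s,f,W=look("wrist","w4");show(s)
E
```

```text
t 3.77 pos [ 0.4967 -0.3436  0.0024] rpy [-1.7993e+02  1.2000e-01  6.4910e+01] F [-3.7  1.4  4.2] w 0.0536 q [ 0.67  0.56 -0.18  1.83  0.14  0.77 -0.02]
```

View pics/w4.png

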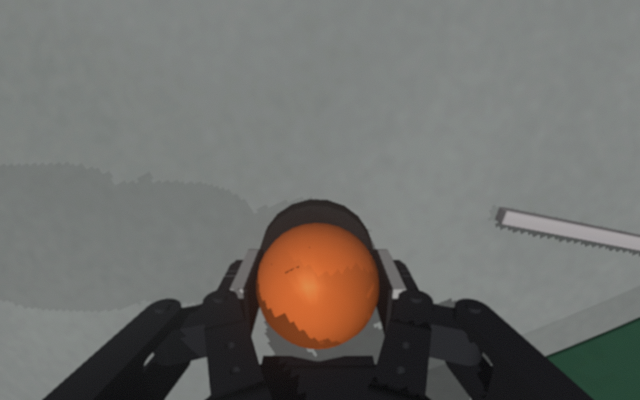

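The ball is gripped at 53.6 mm, seen at (318,285) between the pads. I lift and carry it over the collar.

Call:
jog_arm:
  plan: [0, 0, 0, 0, 0, -0.03, 0.6, 0, 0, 0, 0, 0, -0.08, 0.6, 0, 0, 0, 0, 0, -0.13, 0.6, 0, 0, 0, 0, 0, -0.16, 0.6, 0, 0, 0, 0, 0, -0.16, 0.6]

```text
t: 4.45
position: [0.4989, -0.3445, 0.166]
eef_rot: [3.136, 0.003, 1.133]
contact_force: [0.3, 0.4, -1.4]
gripper_width: 0.0529
```

```bash
python3 - <<'E'
from h import *
s=bot.state();show(s);print(rel(s,[.5965,.085,.162],135))
E
```

```text
t 4.45 pos [ 0.4989 -0.3445  0.166 ] rpy [179.66   0.18  64.9 ] F [ 0.3  0.4 -1.4] w 0.0529 q [ 0.69  0.37 -0.21  1.71  0.09  1.07  0.02]
(array([  0.2,   0.4, -70.1]), array([ 0.4303, -0.0939,  0.0021]))
```

Call:
jog_arm:
  plan: [0, 0, -5, 0.03, -0.007, 0, 0.6, 0, 0, -14, 0.085, -0.019, 0, 0.6, 0, 0, -24, 0.145, -0.032, 0, 0.6, 0, 0, -34, 0.205, -0.045, 0, 0.6, 0, 0, -44, 0.265, -0.058, 0, 0.6, 0, 0, -54, 0.325, -0.071, 0, 0.6, 0, 0, -63, 0.385, -0.084, 0, 0.6, 0.2, 0.4, -70, 0.43, -0.094, 0.002, 0.6]

```text
t: 5.45
position: [0.5946, 0.09, 0.1608]
eef_rot: [-3.142, -0.003, 2.365]
contact_force: [-0.4, -0.8, -1.3]
gripper_width: 0.053
```

Call:
jog_arm:
  plan: [0, 0, 0, 0, 0, 0, 0.6, 0, 0, 0, 0, 0, 0, 0.6]

```text
t: 5.7
position: [0.593, 0.0907, 0.1593]
eef_rot: [-3.139, -0.005, 2.367]
contact_force: [-0.6, -0.3, -1.4]
gripper_width: 0.0535
```

```bash
cat > c.py <<'E'
from h import *
import sys
s,f,W=look("wrist",sys.argv[1]);show(s)
H=hsv(f);h,sa,v=H[...,0].astype(int),H[...,1],H[...,2]
P=cloud(f,dict(eef_rot=[0,0,0],position=np.zeros(3)))
k=(h<18)&(h>4)&(sa>180)&(v>100)&(P[...,2]<0)&(np.abs(P[...,0])<.06);
if k.sum()>50: print('ball tool',sph_fix(P[k],.0275),'world',sph_fix(W[k],.0275),sph(W[k]))
k=(h>98)&(h<125)&(sa>150)&(np.abs(W[...,2]-.053)<.006)&(W[...,1]<.2)&(W[...,0]<.7)
k=k.astype(np.uint8);c_,l,st,_=cv2.connectedComponentsWithStats(k);i=1+np.argmax(st[1:,4]);q=W[l==i][:,:2]
from scipy.optimize import least_squares
# ring fit: annulus 18..32
def res(c):
    d=np.linalg.norm(q-c,axis=1);return np.maximum(0,d-.0315)+np.maximum(0,.0185-d)
print('collar',len(q),least_squares(res,q.mean(0)).x,(q.max(0)+q.min(0))/2,q.max(0)-q.min(0),'z',np.median(W[l==i][:,2]))
E
python3 c.py w5
```

```text
t 5.7 pos [0.593  0.0907 0.1593] rpy [-179.85   -0.31  135.65] F [-0.6 -0.3 -1.4] w 0.0535 q [ 0.24  0.42 -0.6   1.71  0.25  1.1   0.36]
ball tool [ 0.01599213  0.00351602 -0.07355573] world [0.5941218  0.09084611 0.18960453] (array([0.59396354, 0.09106022, 0.19033659]), np.float64(0.026866152845535018))
collar 2052 [0.59764286 0.0847341 ] [0.59743805 0.08485127] [0.06231985 0.06219388] z 0.052997029517754236
```

View pics/w5.png

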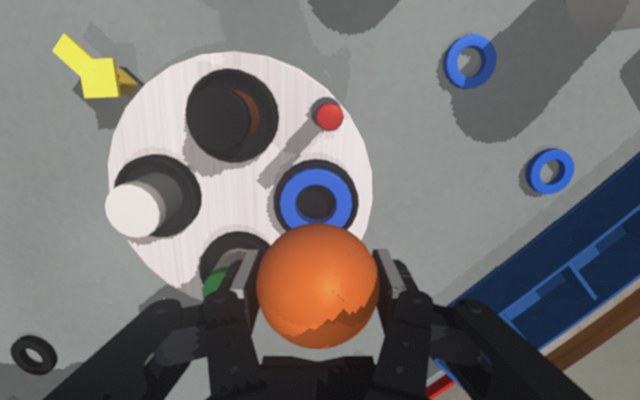

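Collar seen at (316,203) and ball at (318,285). By wrist depth, the ball must shift (+3.5, -6.1, -114) mm to sit on the collar.

```bash
python3 - <<'E'
from h import *
s=bot.state();show(s);p=s["position"]
print(rel(s,p+[.0035,-.0061,0],135),rel(s,p+[.0035,-.0061,-.113],135))
E
```

```text
t 5.75 pos [0.5935 0.0892 0.1596] rpy [-179.85   -0.25  135.5 ] F [ 0.3 -0.5 -1.7] w 0.0533 q [ 0.24  0.41 -0.6   1.71  0.25  1.1   0.36]
(array([-0.2, -0.2,  0.5]), array([-0.0068, -0.0019, -0.    ])) (array([-0.2, -0.2,  0.5]), array([-0.0073, -0.0016,  0.113 ]))
```

Call:
jog_arm:
  plan: [-0.2, -0.2, 0.5, -0.0055, -0.001, 0.03, 0.6, -0.2, -0.2, 0.5, -0.0055, -0.001, 0.065, 0.6, -0.2, -0.2, 0.5, -0.0055, -0.001, 0.08, 0.6, -0.2, -0.2, 0.5, -0.0055, -0.001, 0.08, 0.6, -0.2, -0.2, 0.5, -0.0055, -0.001, 0.08, 0.6]

```text
t: 6.38
position: [0.5974, 0.0848, 0.0809]
eef_rot: [3.139, 0.001, 2.356]
contact_force: [-0.1, 0.2, -0.6]
gripper_width: 0.0531
```

```bash
python3 c.py w6; python3 - <<'E'
from h import *
s=bot.state();show(s);print(rel(s,[.5965,.0846,.046],135))
E
```

```text
t 6.38 pos [0.5974 0.0848 0.0809] rpy [1.7984e+02 4.0000e-02 1.3498e+02] F [-0.1  0.2 -0.6] w 0.0531 q [ 0.22  0.5  -0.56  1.78  0.32  0.95  0.31]
ball tool [ 0.01573976  0.00433349 -0.0736065 ] world [0.59826252 0.08492038 0.11125611] (array([0.59808459, 0.08517607, 0.11214726]), np.float64(0.02672990062935076))
collar 2730 [0.59775732 0.08444809] [0.59507452 0.08793017] [0.05707438 0.0561983 ] z 0.0529933289779394
t 6.42 pos [0.5975 0.0849 0.0811] rpy [1.7982e+02 5.0000e-02 1.3499e+02] F [ 1.1  0.8 -1.2] w 0.0536 q [ 0.22  0.5  -0.56  1.78  0.32  0.95  0.31]
(array([ 0.2,  0.1, -0. ]), array([ 0.0005, -0.0011,  0.0351]))
```

View pics/w6.png

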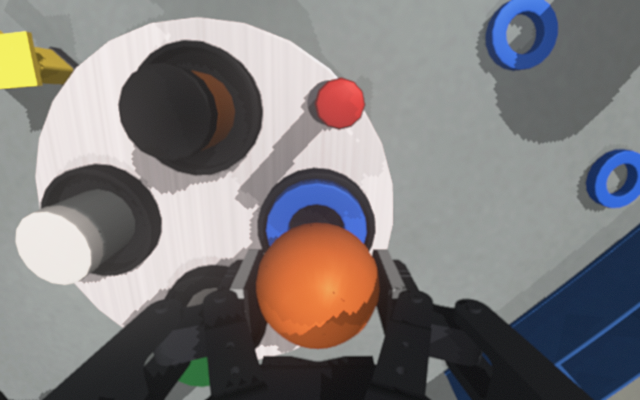

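Ball and collar now agree within 0.7 mm. I go down the last 35 mm.

Call:
jog_arm:
  plan: [0.2, 0, 0, 0.0002, -0.0006, 0.02, 0.6, 0.2, 0, 0, 0.0002, -0.0006, 0.03, 0.6, 0.2, 0, 0, 0.0002, -0.0006, 0.035, 0.6, 0.2, 0, 0, 0.0002, -0.0006, 0.035, 0.6, 0.2, 0, 0, 0.0002, -0.0006, 0.035, 0.6]

```text
t: 7.05
position: [0.5973, 0.0848, 0.0464]
eef_rot: [3.141, 0.001, 2.356]
contact_force: [-0.2, -0.1, -1.0]
gripper_width: 0.0526
```

```bash
python3 c.py w7
```

```text
t 7.05 pos [0.5973 0.0848 0.0464] rpy [1.7999e+02 7.0000e-02 1.3499e+02] F [-0.2 -0.1 -1. ] w 0.0526 q [ 0.2   0.55 -0.54  1.8   0.35  0.89  0.28]
ball tool [ 0.01601414  0.00371578 -0.07364051] world [0.59825999 0.08503672 0.07668952] (array([0.59806646, 0.0853061 , 0.07761169]), np.float64(0.026698646261173846))
collar 2337 [0.5969085  0.08635484] [0.59079369 0.09225078] [0.04885555 0.04740113] z 0.05301378891211328
```

View pics/w7.png

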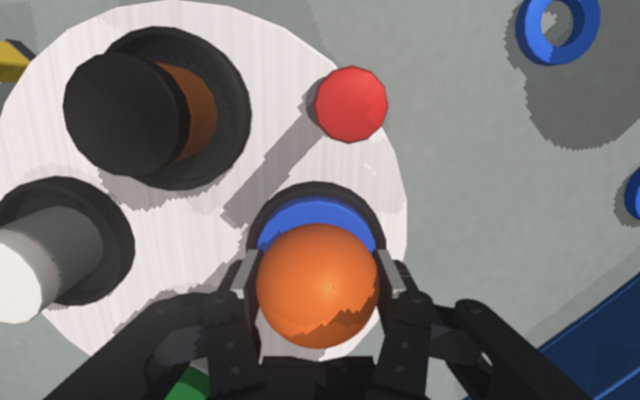

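Call:
jog_arm:
  plan: [0, 0, 0, 0, 0, 0.002, 0.6, 0, 0, 0, 0, 0, 0.002, 0.6, 0, 0, 0, 0, 0, 0.002, 0.3, 0, 0, 0, 0, 0, 0.002, 0.2, 0, 0, 0, 0, 0, 0.002, 0, 0, 0, 0, 0, 0, 0.002, 0]

```text
t: 7.85
position: [0.5975, 0.0848, 0.0446]
eef_rot: [3.141, 0.001, 2.356]
contact_force: [-0.8, -0.3, 0.6]
gripper_width: 0.0855
```

```bash
python3 c.py w8
```

```text
t 7.85 pos [0.5975 0.0848 0.0446] rpy [1.7997e+02 8.0000e-02 1.3499e+02] F [-0.8 -0.3  0.6] w 0.0855 q [ 0.2   0.55 -0.54  1.8   0.36  0.89  0.28]
ball tool [ 0.01508903  0.0032942  -0.0725406 ] world [0.59788299 0.08420176 0.07339584] (array([0.59771508, 0.08445499, 0.07431005]), np.float64(0.026708142377387417))
collar 2292 [0.59644347 0.08710344] [0.59392547 0.09215132] [0.0547927  0.04753388] z 0.05299149462882599
```

View pics/w8.png

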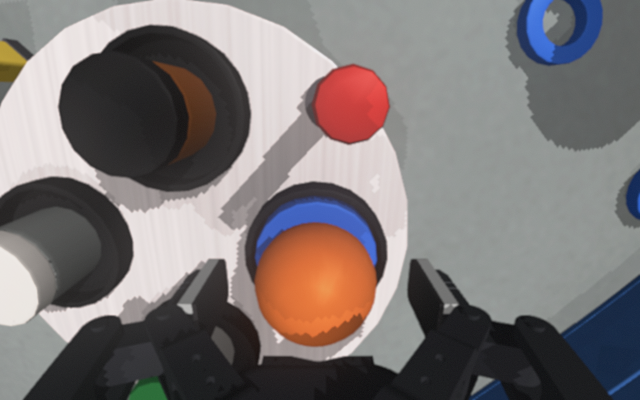

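The ball sits in the collar hole at (0.598, 0.084, 0.074), released. I rise and measure the handle, axis and pointer.

Call:
jog_arm:
  plan: [0, 0, 0, 0, 0, -0.04, 0, 0, 0, 0, 0, 0, -0.1, 0, 0, 0, 0, 0, 0, -0.15, 0, 0, 0, 0, -0.02, 0, -0.18, 0, 0, 0, 0, -0.02, 0, -0.18, 0, 0, 0, 0, -0.02, 0, -0.18, 0]

```text
t: 8.65
position: [0.6103, 0.071, 0.2234]
eef_rot: [-3.14, -0.0, 2.356]
contact_force: [0.2, 0.0, -0.8]
gripper_width: 0.0855
```

```bash
cat > d.py <<'E'
from h import *
import sys
from scipy.optimize import least_squares
def run(cam_,tag):
    s,f,W=look(cam_,tag);show(s);np.savez("f_%s.npz"%tag,W=W,color=f["color"])
    H=hsv(f);h,sa,v=H[...,0].astype(int),H[...,1],H[...,2];z=W[...,2]
    ce=np.array([.5447,.0357]);r=np.linalg.norm(W[...,:2]-ce,axis=-1)
    k=(h<18)&(h>4)&(sa>180)&(v>100)&(z>.04)&(z<.11)&(r<.12)
    if k.sum()>50:b=sph_fix(W[k],.0275);print(' ball',k.sum(),b,'r/ang',np.hypot(*(b[:2]-ce)),np.degrees(np.arctan2(*(b[:2]-ce)[::-1])))
    # disc rim
    a=np.degrees(np.arctan2(W[...,1]-ce[1],W[...,0]-ce[0]));pts=[]
    m=(np.abs(z-.036)<.006)&(r<.14)&(sa<60)&(v>120)
    for bb in range(-180,180,4):
        k=m&(a>=bb)&(a<bb+4)
        if k.sum()>8:
            rr=np.sort(r[k])[-3]
            if rr>.118:pts.append(ce+rr*np.array([np.cos(np.radians(bb+2)),np.sin(np.radians(bb+2))]))
    pts=np.array(pts)
    if len(pts)>12:
        o=least_squares(lambda c:np.linalg.norm(pts-c,axis=1)-.125,ce,loss='soft_l1',f_scale=.001);print(' axis',o.x,len(pts))
    k=((h<4)|(h>174))&(sa>120)&(r<.14)&(z>.132)&(z<.142);q=W[k]
    if len(q)>10:print(' handle top',len(q),(q.max(0)+q.min(0))/2,q.mean(0),q.max(0)-q.min(0))
    k=(h>22)&(h<34)&(sa>150)&(np.abs(z-.048)<.004)&(r<.22)&(r>.12);q=W[k][:,:2]
    if len(q)>30:
        mu=q.mean(0);w=np.linalg.svd(q-mu,full_matrices=False)[2][0];w*=np.sign(w[0])
        print(' pointer',len(q),mu,'dir',np.degrees(np.arctan2(w[1],w[0])),'from axis',180+np.degrees(np.arctan2(*(ce-mu)[::-1])))
    k=(r<.11)&(np.abs(z-.088)<.004);c_,l,st,ce_=cv2.connectedComponentsWithStats(k.astype(np.uint8))
    for i in range(1,c_):
        if st[i,4]>100:
            q=W[l==i];c=(q.max(0)+q.min(0))/2;print('  lid',st[i,4],c,(q.max(0)-q.min(0))[:2],'ang',np.degrees(np.arctan2(*(c[:2]-ce)[::-1])))
for i in range(1,len(sys.argv),2): run(sys.argv[i],sys.argv[i+1])
E
python3 d.py wrist w9 scene s9 side d9
```

```text
t 8.65 pos [0.6103 0.071  0.2234] rpy [-1.7993e+02 -2.0000e-02  1.3500e+02] F [ 0.2  0.  -0.8] w 0.0855 q [ 0.27  0.38 -0.6   1.61  0.23  1.23  0.41]
 axis [0.54559223 0.03495482] 88
 handle top 336 [0.5485646  0.14451292 0.13457241] [0.54846336 0.14439949 0.13477534] [0.01414263 0.01463801 0.00490481]
 pointer 1245 [0.38701213 0.03184881] dir 2.0898632527283256 from axis 181.399047394408
  lid 2092 [0.4962033  0.08697177 0.08681975] [0.04433378 0.04478551] ang 133.406725936951
  lid 1652 [ 0.49342477 -0.01442143  0.08669614] [0.0437502  0.04407508] ang -135.6519442578515
  lid 720 [0.59725663 0.08440591 0.08800413] [0.04996877 0.05007208] ang 42.82225830832393
  lid 1391 [ 0.595009   -0.01685794  0.08668414] [0.04429611 0.04379002] ang -46.25243491871263
t 8.7 pos [0.61   0.0712 0.2229] rpy [-1.7989e+02 -5.0000e-02  1.3504e+02] F [-0.4  0.3 -0.4] w 0.0852 q [ 0.27  0.38 -0.6   1.61  0.23  1.23  0.41]
 ball 267 [0.59427372 0.08590071 0.07454231] r/ang 0.07055256627665502 45.36004757837952
 axis [0.54523992 0.03547822] 81
 handle top 30 [0.54866684 0.14594581 0.13500205] [0.54901969 0
[... 488 characters left out ...]
 1.3506e+02] F [-0.8 -0.  -0.1] w 0.0854 q [ 0.27  0.38 -0.6   1.61  0.23  1.23  0.41]
 ball 237 [0.59499872 0.08406956 0.07274508] r/ang 0.06978234216374435 43.879899513711166
 axis [0.54314871 0.03341928] 72
 handle top 20 [0.54461934 0.14716165 0.13442674] [0.54471725 0.14667534 0.13459512] [0.01231024 0.01191445 0.00388411]
 pointer 119 [0.38455169 0.03438646] dir 2.5723897841824774 from axis 180.46993111018799
  lid 143 [ 0.59138436 -0.01699451  0.08739327] [0.04209158 0.04639729] ang -48.46086761580987
  lid 153 [ 0.48974297 -0.0126894   0.08728556] [0.04295936 0.0449551 ] ang -138.63623693775386
  lid 181 [0.49254788 0.08862798 0.08748726] [0.04418405 0.04412658] ang 134.5769670839812
```

View pics/w9.png

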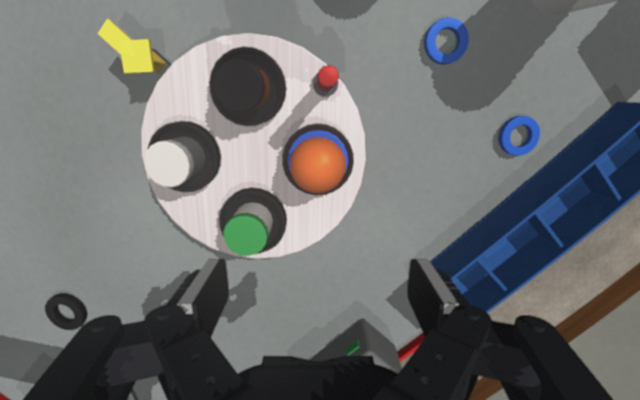

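Released ball confirmed on the collar at (318,165). The handle top is at (328,77) in the picture, which gives:

| Item | Value |
|---|---|
| Turning axis | (0.5456, 0.0350) |
| Handle | (0.5486, 0.1445), at 88.4° |
| Ball | 43.4° |
| Pointer | about 181.3° |
| Turn needed | about +138° |

I bring the tool over the handle at yaw about 10°.

```bash
python3 - <<'E'
from h import *
s=bot.state();print(rel(s,[.5486,.1445,.20],55),rel(s,[.5486,.1445,.20],10))
E
```

```text
(array([-0.1,  0. , 80.1]), array([0.0952, 0.0085, 0.023 ])) (array([-1.000e-01,  1.000e-01,  1.251e+02]), array([0.0952, 0.0085, 0.023 ]))
```

Call:
jog_arm:
  plan: [0, 0, 6, 0.01, 0.001, 0.002, 0, 0, 0, 16, 0.022, 0.002, 0.005, 0, 0, 0, 26, 0.034, 0.003, 0.008, 0.2, 0, 0, 36, 0.046, 0.004, 0.011, 0.3, 0, 0, 46, 0.058, 0.005, 0.014, 0.35, 0, 0, 56, 0.07, 0.006, 0.017, 0.35, 0, 0, 66, 0.082, 0.007, 0.02, 0.35, 0, 0, 76, 0.095, 0.0085, 0.023, 0.35]

```text
t: 9.8
position: [0.5476, 0.1448, 0.1988]
eef_rot: [-3.139, 0.003, 1.026]
contact_force: [-1.0, -0.5, -0.6]
gripper_width: 0.0558
```

```bash
python3 - <<'E'
from h import *
s=bot.state();show(s);print(rel(s,[.5486,.1445,.20],10))
E
```

```text
t 9.8 pos [0.5476 0.1448 0.1988] rpy [-179.84    0.18   58.77] F [-1.  -0.5 -0.6] w 0.0558 q [ 0.01  0.29 -0.42  1.75  0.13  1.13 -0.99]
(array([-0.1,  0.2, 48.8]), array([ 0.0003,  0.001 , -0.0013]))
```

Call:
jog_arm:
  plan: [0, 0, 10, 0, 0.001, 0, 0.35, 0, 0, 20, 0, 0.001, 0, 0.35, 0, 0, 30, 0, 0.001, 0, 0.35, 0, 0, 40, 0, 0.001, -0.001, 0.35, 0, 0.2, 48, 0, 0.001, -0.001, 0.35, 0, 0.2, 49, 0, 0.001, -0.001, 0.35, 0, 0.2, 49, 0, 0.001, -0.001, 0.35]

```text
t: 10.68
position: [0.548, 0.1445, 0.1992]
eef_rot: [-3.141, 0.002, 0.173]
contact_force: [-0.1, -0.4, 0.4]
gripper_width: 0.0557
```

```bash
python3 d.py wrist w10; python3 - <<'E'
from h import *
s=bot.state();show(s);print(rel(s,[.5486,.1445,.092],10))
E
```

```text
t 10.68 pos [0.548  0.1445 0.1992] rpy [-1.7995e+02  1.2000e-01  9.8900e+00] F [-0.1 -0.4  0.4] w 0.0557 q [-0.1   0.28 -0.29  1.76  0.08  1.12 -1.81]
 axis [0.54527753 0.03487131] 77
 handle top 288 [0.54904431 0.14492848 0.13448148] [0.5496703  0.14500841 0.13477272] [0.0142414  0.01381948 0.00493997]
 pointer 223 [0.37864928 0.03870916] dir 16.900137694712182 from axis 178.9618045382615
  lid 866 [0.59799438 0.08478863 0.0880056 ] [0.04955679 0.05006947] ang 42.64769223837316
  lid 1885 [ 0.59568129 -0.01693717  0.08681234] [0.04457812 0.04506367] ang -45.91554123898511
  lid 1211 [0.49605071 0.08816382 0.0871813 ] [0.04467522 0.0415474 ] ang 132.8395154305597
  lid 1411 [ 0.49412433 -0.01370133  0.08664506] [0.04337004 0.04467602] ang -135.67296809172674
t 10.72 pos [0.5481 0.1444 0.1994] rpy [-1.7994e+02  1.1000e-01  9.8700e+00] F [-0.1  0.2 -0.3] w 0.0556 q [-0.1   0.28 -0.29  1.76  0.08  1.12 -1.81]
(array([-0.1,  0.1, -0.1]), array([7.000e-04, 1.000e-04, 1.074e-01]))
```

View pics/w10.png

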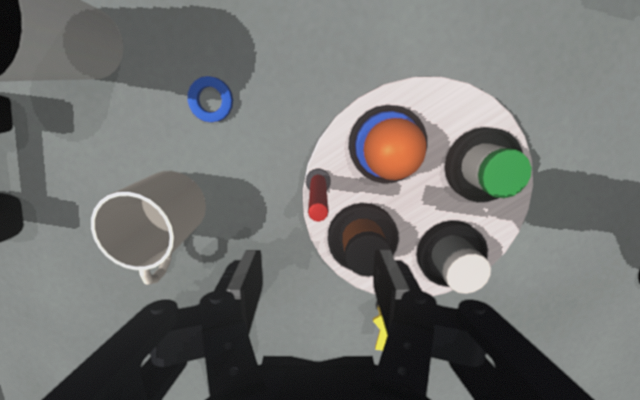

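Handle top at (318,212), centred under the jaws, and the mug is clear at the left. I descend and grip.

Call:
jog_arm:
  plan: [0, 0, 0, 0.001, 0, 0.04, 0.35, 0, 0, 0, 0.001, 0, 0.085, 0.35, 0, 0, 0, 0.001, 0, 0.107, 0.35, 0, 0, 0, 0.001, 0, 0.107, 0.35, 0, 0, 0, 0.001, 0, 0.107, 0.6, 0, 0, 0, 0.001, 0, 0.107, 0.9, 0, 0, 0, 0.001, 0, 0.107, 0.9, 0, 0, 0, 0.001, 0, 0.107, 0.9]
  force: 40

```text
t: 11.72
position: [0.5501, 0.1447, 0.0939]
eef_rot: [-3.141, -0.001, 0.172]
contact_force: [-1.1, -0.2, 6.0]
gripper_width: 0.0148
```

```bash
python3 d.py wrist w11
```

```text
t 11.72 pos [0.5501 0.1447 0.0939] rpy [-1.7995e+02 -5.0000e-02  9.8600e+00] F [-1.1 -0.2  6. ] w 0.0148 q [-0.11  0.39 -0.27  1.86  0.13  0.91 -1.85]
 ball 2971 [0.59777922 0.08441217 0.07336038] r/ang 0.07204358514555513 42.54340532968979
 axis [0.54489742 0.03503304] 53
 handle top 872 [0.5488925  0.14472891 0.13428725] [0.55006456 0.14491785 0.13460228] [0.01554232 0.01508855 0.00456799]
 pointer 74 [0.4104402  0.02766517] dir 53.74918796694312 from axis 183.42480264592913
  lid 1947 [0.59805481 0.0849712  0.08799939] [0.05007238 0.05070269] ang 42.72133403350856
  lid 3976 [ 0.59557442 -0.01684352  0.08667849] [0.04476678 0.04573489] ang -45.92463720970739
  lid 1772 [ 0.49809723 -0.01508884  0.086544  ] [0.03698468 0.0449012 ] ang -132.53883271081267
```

View pics/w11.png

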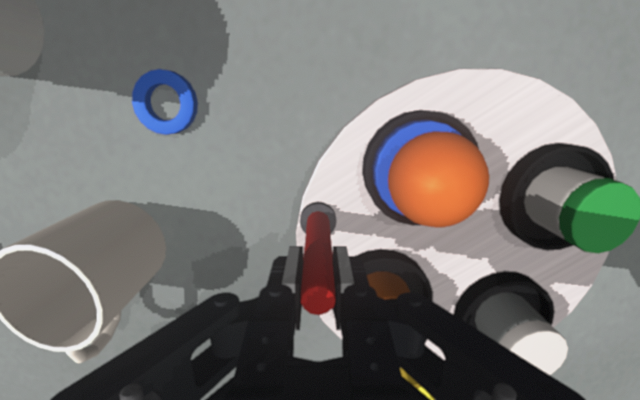

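Post gripped at (318,290), opening 14.8 mm. I work out arc rows about the turning axis.

```bash
cat > arc.py <<'E'
from h import *
import sys
s=bot.state();show(s)
C=np.array([.5453,.0350]);d=s["position"][:2]-C
print('handle ang',np.degrees(np.arctan2(d[1],d[0])),'r',np.hypot(*d))
for th in map(float,sys.argv[1:]):
    t=np.radians(th);r=d*.110/np.hypot(*d);n=C+np.array([[np.cos(t),-np.sin(t)],[np.sin(t),np.cos(t)]])@r
    y=np.degrees(s["eef_rot"][2])+th
    a,b=rel(s,[*n,.094],y);print(th,a,b.round(4))
E
python3 arc.py 2 6 11 16 22 28 34 40
```

```text
t 11.78 pos [0.5501 0.1448 0.0939] rpy [-1.7995e+02 -5.0000e-02  9.8600e+00] F [-0.1 -0.3  6.7] w 0.0147 q [-0.11  0.39 -0.27  1.86  0.13  0.91 -1.85]
handle ang 87.50204707866855 r 0.10987767887270046
2.0 [-0.  -0.1 -2. ] [-0.0037 -0.0009 -0.0001]
6.0 [-0.  -0.1 -6. ] [-0.0113 -0.002  -0.0001]
11.0 [ -0.   -0.1 -11. ] [-0.0209 -0.0026 -0.0001]
16.0 [ -0.   -0.1 -16. ] [-0.0305 -0.0024 -0.0001]
22.0 [ -0.   -0.1 -22. ] [-0.0419 -0.0011 -0.0001]
28.0 [ -0.   -0.1 -28. ] [-0.0532  0.0014 -0.0001]
34.0 [ -0.   -0.1 -34. ] [-0.0641  0.0051 -0.0002]
40.0 [ -0.   -0.1 -40. ] [-0.0746  0.0099 -0.0002]
```

Call:
jog_arm:
  plan: [0, 0, -2, -0.0037, -0.0009, 0, 0.9, 0, 0, -6, -0.0113, -0.002, 0, 0.9, 0, 0, -11, -0.0209, -0.0026, 0, 0.9, 0, 0, -16, -0.0305, -0.0024, 0, 0.9]

```text
t: 12.28
position: [0.5192, 0.1419, 0.0939]
eef_rot: [-3.141, -0.001, 0.456]
contact_force: [0.3, -0.6, 1.6]
gripper_width: 0.0145
```

```bash
python3 d.py wrist w12; python3 arc.py 4 9 15 21 28 35 42 48
```

```text
t 12.28 pos [0.5192 0.1419 0.0939] rpy [-1.7998e+02 -7.0000e-02  2.6100e+01] F [ 0.3 -0.6  1.6] w 0.0145 q [-0.06  0.35 -0.34  1.93  0.15  0.89 -1.59]
 ball 2693 [0.58191624 0.09693333 0.07339293] r/ang 0.07165590503563557 58.70970471402983
 axis [0.54485048 0.03480797] 53
 handle top 890 [0.51852138 0.14129823 0.13437743] [0.5193374  0.14181008 0.13457071] [0.01535258 0.01577458 0.00475363]
  lid 1973 [0.58203393 0.09778634 0.08799888] [0.0501998  0.04924092] ang 58.98054782755443
  lid 3982 [ 0.60766377 -0.00109367  0.08664709] [0.04464556 0.04589448] ang -30.300418324617848
  lid 1748 [ 0.51678023 -0.02686582  0.08644655] [0.03075706 0.04559215] ang -114.04864520197353
t 12.32 pos [0.5178 0.1415 0.0939] rpy [-1.7998e+02  3.0000e-02  2.6220e+01] F [-0.7 -0.7  1.7] w 0.0148 q [-0.06  0.35 -0.34  1.93  0.15  0.89 -1.59]
handle ang 104.46463634747563 r 0.10999014784525653
4.0 [-0.  0. -4.] [-0.0076 -0.0013 -0.0001]
9.0 [-0.  0. -9.] [-0.0171 -0.0022 -0.0001]
15.0 [ -0.   0. -15.] [-0.0286 -0.0021 -0.0001]
21.0 [ -0.   0. -21.] [-0.0401 -0.0009 -0.    ]
28.0 [ -0.   0. -28.] [-0.0532  0.0021 -0.    ]
35.0 [ -0.   0. -35.] [-0.0658  0.0066 -0.    ]
42.0 [ -0.   0. -42.] [-0.0778  0.0127 -0.    ]
48.0 [ -0.   0. -48.] [-0.0874  0.019  -0.    ]
```

The turntable follows: the ball has gone from 42.5° to 58.7° with low forces. I continue.

Call:
jog_arm:
  plan: [0, 0, -4, -0.0076, -0.0013, 0, 0.9, 0, 0, -9, -0.0171, -0.0022, 0, 0.9, 0, 0, -15, -0.0286, -0.0021, 0, 0.9, 0, 0, -21, -0.0401, -0.0009, 0, 0.9, 0, 0, -28, -0.0532, 0.0021, 0, 0.9, 0, 0, -35, -0.0658, 0.0066, 0, 0.9, 0, 0, -42, -0.0778, 0.0127, 0, 0.9, 0, 0, -48, -0.0874, 0.019, 0, 0.9]

```text
t: 13.32
position: [0.4472, 0.0861, 0.0939]
eef_rot: [-3.14, -0.0, 1.299]
contact_force: [0.5, 0.6, 0.3]
gripper_width: 0.0146
```

```bash
python3 d.py wrist w13; python3 arc.py 4 9 15 21 28 35 42 48
```

```text
t 13.32 pos [0.4472 0.0861 0.0939] rpy [-1.7994e+02 -2.0000e-02  7.4430e+01] F [0.5 0.6 0.3] w 0.0146 q [ 0.16  0.23 -0.49  2.11  0.14  0.84 -0.69]
 ball 3143 [0.5229497  0.10298676 0.07337819] r/ang 0.0707148040279963 107.91331491629487
 axis [0.54515584 0.0341239 ] 54
 handle top 898 [0.44779725 0.08463425 0.13429756] [0.44784097 0.08550107 0.13458696] [0.01519982 0.014621   0.00458751]
 pointer 112 [0.38956033 0.04514924] dir 30.170189165594476 from axis 176.51453815714768
  lid 1957 [0.52259282 0.10369367 0.08800834] [0.04934847 0.0498528 ] ang 108.0112031756374
  lid 3989 [0.61315021 0.05785777 0.08669071] [0.0441738  0.04464675] ang 17.937101068560057
  lid 1820 [ 0.57032615 -0.03230259  0.08641865] [0.04106611 0.04423032] ang -69.3515411599702
t 13.38 pos [0.4464 0.0845 0.0939] rpy [-1.7989e+02  9.0000e-02  7.4490e+01] F [-3.   1.2  2. ] w 0.0144 q [ 0.16  0.23 -0.49  2.11  0.14  0.84 -0.69]
handle ang 153.4050908470361 r 0.11058950343105538
4.0 [-0.1  0.1 -4. ] [-0.0077 -0.0006 -0.0001]
9.0 [-0.1  0.1 -9. ] [-0.0173 -0.0014 -0.0001]
15.0 [ -0.1   0.1 -15. ] [-0.0288 -0.0012 -0.    ]
21.0 [ -0.1   0.1 -21. ] [-0.0402  0.0002 -0.    ]
28.0 [ -0.1   0.1 -28. ] [-0.0533  0.0033 -0.    ]
35.0 [ -0.1   0.1 -35. ] [-0.0659  0.008  -0.    ]
42.0 [ -0.1   0.  -42. ] [-0.0778  0.0142 -0.    ]
48.0 [ -0.1   0.  -48. ] [-0.0873  0.0206  0.    ]
```

View pics/w13.png

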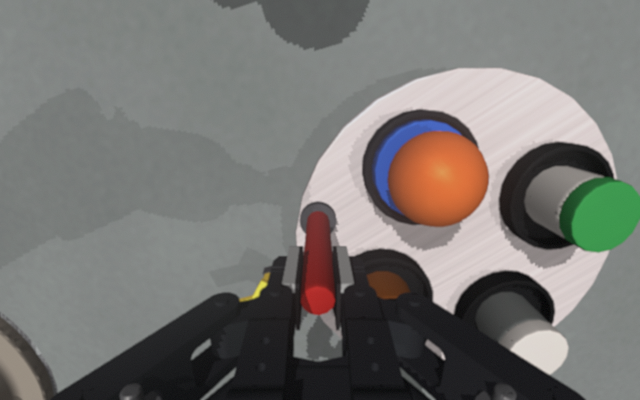

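Call:
jog_arm:
  plan: [0, 0, -4, -0.0077, -0.0006, 0, 0.9, 0, 0, -9, -0.0173, -0.0014, 0, 0.9, 0, 0, -15, -0.0288, -0.0012, 0, 0.9, 0, 0, -21, -0.0402, 0.0002, 0, 0.9, 0, 0, -28, -0.0533, 0.0033, 0, 0.9, 0, 0, -35, -0.0659, 0.008, 0, 0.9, 0, 0, -42, -0.0778, 0.0142, 0, 0.9, 0, 0, -48, -0.0873, 0.0206, 0, 0.9]

```text
t: 14.38
position: [0.4415, -0.0052, 0.0939]
eef_rot: [-3.136, -0.002, 2.14]
contact_force: [-3.4, 1.0, 5.2]
gripper_width: 0.0149
```

```bash
python3 d.py wrist w14 scene s14; python3 arc.py 4 8 13 18 20 22 23 24 25
```

```text
t 14.38 pos [ 0.4415 -0.0052  0.0939] rpy [-1.7970e+02 -1.1000e-01  1.2261e+02] F [-3.4  1.   5.2] w 0.0149 q [ 0.42  0.21 -0.56  2.13  0.15  0.84  0.34]
 ball 2924 [0.47924956 0.06245653 0.07333593] r/ang 0.07070835713754405 157.76495894714125
 axis [0.5456818  0.03388198] 53
 handle top 898 [ 0.443342   -0.0063985   0.13421276] [ 0.44301835 -0.0056331   0.13453424] [0.015623   0.01570347 0.0043353 ]
 pointer 3265 [0.38567359 0.03133632] dir 1.1365000057366446 from axis 181.57180044975735
  lid 1984 [0.47787452 0.06254951 0.08800689] [0.04857436 0.05046437] ang 158.1104508099311
  lid 4004 [0.57353676 0.10087136 0.08648679] [0.04640267 0.04439621] ang 66.13175782850021
  lid 1961 [0.61157522 0.01355887 0.08632916] [0.04581065 0.03115769] ang -18.31873486713786
t 14.43 pos [ 0.4422 -0.0068  0.0939] rpy [-1.7971e+02 -4.0000e-02  1.2265e+02] F [-4.6 -0.6  4.5] w 0.0145 q [ 0.42  0.21 -0.56  2.13  0.15  0.84  0.34]
 ball 273 [0.48435344 0.05499425 0.07171669] r/ang 0.06335594629071567 162.2696700647229
 axis [0.5454446  0.03593679] 83
 pointer 148 [0.38774051 0.03188634] dir 4.136899023
[... 272 characters left out ...]
04385171 0.04434731] ang 67.53538074815191
t 14.47 pos [ 0.4418 -0.0058  0.0939] rpy [-1.7970e+02 -9.0000e-02  1.2234e+02] F [-6.   0.1  5.7] w 0.0149 q [ 0.42  0.21 -0.56  2.13  0.15  0.84  0.33]
handle ang -158.47514273272463 r 0.11122911108506207
4.0 [-0.3 -0.1 -4. ] [-0.0078  0.     -0.0001]
8.0 [-0.3 -0.1 -8. ] [-0.0155 -0.0006 -0.0001]
13.0 [ -0.3  -0.1 -13. ] [-0.0251 -0.0007 -0.0002]
18.0 [ -0.3  -0.1 -18. ] [-0.0346  0.0001 -0.0002]
20.0 [ -0.3  -0.1 -20. ] [-0.0384  0.0007 -0.0002]
22.0 [ -0.3  -0.1 -22. ] [-0.0422  0.0013 -0.0002]
23.0 [ -0.3  -0.1 -23. ] [-0.0441  0.0017 -0.0002]
24.0 [ -0.3  -0.1 -24. ] [-0.046   0.0021 -0.0002]
25.0 [ -0.3  -0.2 -25. ] [-0.0478  0.0026 -0.0002]
```

View pics/w14.png

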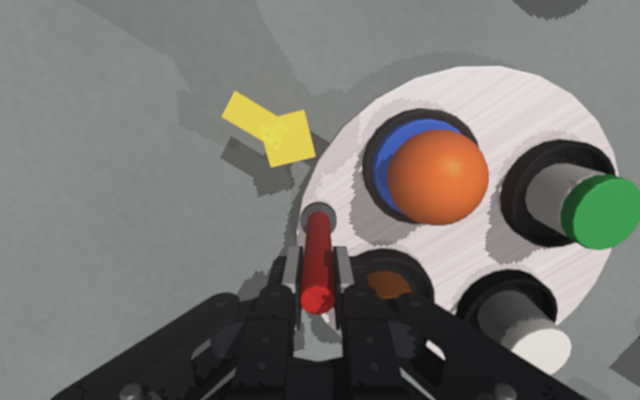

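Call:
jog_arm:
  plan: [0, 0, -4, -0.0078, 0, 0, 0.9, 0, 0, -8, -0.0155, -0.0006, 0, 0.9, 0, 0, -13, -0.0251, -0.0007, 0, 0.9, 0, 0, -18, -0.0346, 0.0001, 0, 0.9, 0, 0, -22, -0.0422, 0.0013, 0, 0.9, 0, 0, -23.5, -0.045, 0.0019, 0, 0.9, 0, 0, -23.5, -0.045, 0.0019, 0, 0.9, 0, 0, -23.5, -0.045, 0.0019, 0, 0.9]

```text
t: 15.48
position: [0.4661, -0.0434, 0.0939]
eef_rot: [-3.134, -0.005, 2.543]
contact_force: [-5.9, -2.4, 6.7]
gripper_width: 0.0147
```

```bash
python3 d.py wrist w15 scene s15 side d15; python3 arc.py 1 2 3
```

```text
t 15.47 pos [ 0.4661 -0.0434  0.0939] rpy [-179.57   -0.3   145.68] F [-5.9 -2.4  6.7] w 0.0147 q [ 0.52  0.27 -0.59  2.07  0.2   0.86  0.78]
 ball 1826 [0.47364344 0.03342556 0.07335991] r/ang 0.07109295586053657 -178.16665425084454
 axis [0.54613955 0.03388276] 54
 handle top 895 [ 0.46847921 -0.04393657  0.13477715] [ 0.46795589 -0.04351419  0.13458417] [0.01458883 0.01504863 0.00548275]
 pointer 1550 [0.3839984 0.0247992] dir -8.892996409827843 from axis 183.88057590561368
  lid 1975 [0.47289341 0.03337346 0.08799761] [0.05088315 0.04967006] ang -178.14425904526075
  lid 4036 [0.54415877 0.10605051 0.0865807 ] [0.04497986 0.04484935] ang 90.44078354894097
  lid 2108 [0.61700915 0.03865649 0.08645865] [0.04623197 0.03785738] ang 2.3413338010037434
t 15.53 pos [ 0.4661 -0.0434  0.0939] rpy [-179.57   -0.3   145.68] F [-5.2 -2.8  7.4] w 0.0147 q [ 0.52  0.27 -0.59  2.07  0.2   0.86  0.78]
 ball 278 [0.4999389  0.0214578  0.07495338] r/ang 0.04697229429661583 -162.34983432697499
 axis [0.54494391 0.035906  ] 82
 pointer 151 [0.38730762 0.03150595] dir 2.0768247142017313 from axis 181
[... 556 characters left out ...]
68
 pointer 137 [0.38375494 0.03333685] dir 2.877850346073038 from axis 180.84121153052232
  lid 137 [ 0.54312451 -0.03727377  0.08782825] [0.04350258 0.04677604] ang -91.2368090555081
  lid 147 [0.61483993 0.03746053 0.08704722] [0.04378024 0.04565191] ang 1.437833339968468
  lid 177 [0.54162277 0.10790286 0.08714102] [0.04362001 0.04645679] ang 92.4404236713516
t 15.62 pos [ 0.4661 -0.0434  0.0939] rpy [-179.57   -0.29  145.69] F [-5.9 -1.9  6.9] w 0.0147 q [ 0.52  0.27 -0.59  2.07  0.2   0.86  0.78]
handle ang -135.31389197756815 r 0.1114213634667288
1.0 [-0.4 -0.3 -1. ] [-0.0022  0.001  -0.0001]
2.0 [-0.4 -0.3 -2. ] [-0.0041  0.0007 -0.0001]
3.0 [-0.4 -0.3 -3. ] [-0.006   0.0004 -0.0001]
```

View pics/w15.png

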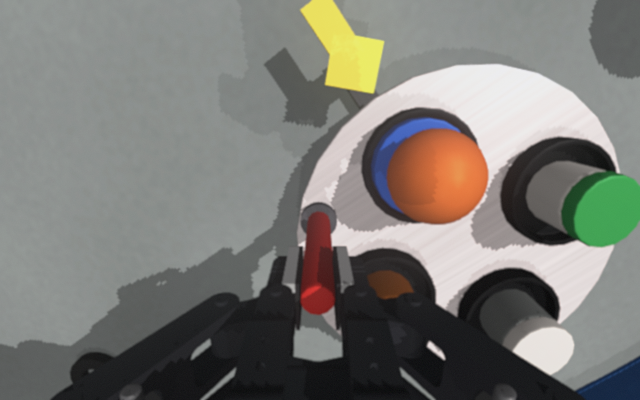

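View pics/s15.png

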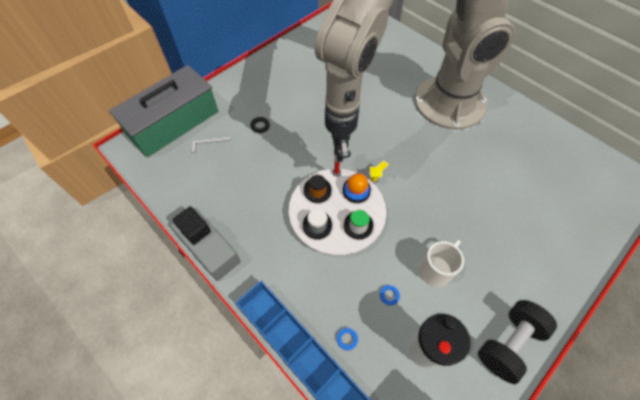

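The last pictures show the ball on the collar at (357,184) in the scene view, next to the pointer at (378,170). All three jars are in their pockets and the mug is unmoved. By wrist depth the ball is at (0.4736, 0.0334) and the computed spot is (0.4735, 0.0334). Scene lids put the ball's pocket at 181.45° and the pointer at 181.5°. I confirm everything is still and hand in.

```bash
python3 - <<'E'
from h import *
s=bot.state();show(s);print(np.abs(s["joint_vel"]).max());bot.close_job()
E
```

```text
t 15.62 pos [ 0.4661 -0.0434  0.0939] rpy [-179.57   -0.29  145.69] F [-5.9 -1.9  6.9] w 0.0147 q [ 0.52  0.27 -0.59  2.07  0.2   0.86  0.78]
0.0014463875160128608
the job is handed in; nothing more can be done
```

The ball is on the blue collar and released. I then turned the carousel about 138° counterclockwise by its handle until the ball stood at the yellow pointer. I handed the job in at 15.6 s, still gripping the handle (opening 14.7 mm, arm at rest, about 9 N at the wrist).

**Last checks**
- **Ball position:** the wrist camera puts the ball at (0.4736, 0.0334), within about 0.3 mm of the spot at the pointer that I worked out.
- **Scene camera:** going by the jar lids, the ball's pocket is at about 181.45°, and the pointer is at 181.5°. The direct ball fit in that view was unreliable, so I did not use it.
- **Other things:** in the final scene picture the jars are in their pockets and the mug, shaker and hex key look unmoved.

**What disagreed**
- **Angles:** the side camera places the pointer 0.5–1° differently, and the handle-based angle is about 0.5° lower than the ball-based one. At the ball, 1° is about 1.3 mm.
- **First grasp:** it closed on the top cap of the ball with about 30 N upward on the wrist, and the ball stayed in its ring. The fingertips measured 14–24 mm behind the TCP, where `bot.tcp_to_tips` says 22 mm ahead. I used the measured value from then on, and the second grasp held.

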